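Roll the belt pulley into its cradle

ROBOT

A 6-joint arm with a two-finger parallel gripper is mounted at the origin on a cart in front of the work surface, level with it; the furniture and walls round the work are solid. World frame = base frame: x ahead of the robot, y to its left, z up, the work surface at z = 0. Lengths are in m, angles in rad, forces in N, time in s.
With the tool pointing down it reaches from about 0.35 to 0.8 m from the base axis. Payload 7.3 kg.
Tool frame: the origin (TCP) lies between the finger pads; the fingertips stand 25 mm ahead of it and the grasp point (between the pads) lies 6 mm ahead of it (r.tip_extent is the distance from the TCP to the fingertips, in m); z points along the fingers, y is the line along which they close (so a half turn about z gives the same grasp; the last joint's range is limited). The gripper opens to 85 mm and grips with 20 to 120 N. Pads are 22 mm wide; open, the fingers measure 114 mm over their backs; the gripper's body (76 mm by 85 mm) begins 54 mm behind the grasp point. The pads swing forward as they close: fully open they stand 13 mm farther back than shut.
Start: joints at [-1.369, 0.342, 1.524, -0, 1.275, -0.146], TCP at [0.179, -0.494, 0.226] pointing down, gripper open.
Joint ranges: [-2.53, 2.53], [-0.77, 2.02], [0.04, 2.7], [-1, 4.14], [0.28, 2.66], [-3.11, 3.11]. Speed limits (rad/s): [2.57, 2.57, 3.14, 3.14, 3.14, 3.14].

INTERFACE

Orientations are given as a unit quaternion [x, y, z, w].
In Python, from workcell import r, command_gripper, optics gives the robot as it stands. The module is installed in compiled form; this text tells all that it offers. Calls block until the motion is done:
- r.reach(position, orientation): joint-space move of the TCP to a pose.
- r.move_straight(position, orientation=None, speed=0.15, max_force=None): straight line of the TCP; orientation=None keeps the orientation; speed is the mean speed in m/s. With max_force (N) it stops when the force on the tool has changed by that much, and returns True; else False.
- r.movej(angles): joint-space move.
- command_gripper(opening, force=None): finger opening in m; force is the grip in N (None keeps the last); returns when the fingers have stopped.
- r.hold(seconds).
- r.solve_ik(position, orientation): joint angles nearest the present ones, or None.
- r.read_state(): the state.
- optics.get_image(name): name is "scene" or "top" or "wrist"; returns (picture, depth): 400x640x3 uint8, red, green, blue; 400x640 float32, m along the optical axis (not along the pixel's ray), 0 where there is no reading.
- optics.camera_model(name): a dict with "K" (3x3 intrinsics, pixels), "k1" (the pictures are not rectified: a ray, as slopes to the right and down, at radius r is drawn at 1 + k1 r^2 times it, then the intrinsics apply), "R" (3x3) and "t" (3): a world point X has camera coordinates R X + t; the wrist camera has in their place "tool_from_camera" (4x4, takes a point from camera to tool coordinates, whose origin is the TCP and whose axes are the flange's). Camera axes: x right, y down, z forward; pixel columns grow to the right and rows downward; lengths in m; the calibration is good to about 2 mm. A picture is of the moment at which its call begins: read the wrist's pose just before it. camera_model takes no time and is no camera call.
A pose or a line that the arm cannot do raises r.PlanningError and nothing moves.
- r.finish_job(): hands the job in; it is judged then, once.
The state is a dict: "time_s": time; "joint_positions": joint angles; "dq": joint speeds; "tau": joint torques, N m; "eef_pos": TCP position; "eef_rot": TCP orientation; "contact_force": force on the tool from outside, world axes, zero at the start; "torque": the same for the moment, N m; "grip_width": finger opening in m; "grip_force": force on a finger pad.
Only numpy, scipy, OpenCV 4.12 (cv2) and the standard library are available. Lean on these libraries where they do the work, as an engineer would, in place of code of your own. Each camera call takes 0.05 s, during which the arm holds its last target. There are 200 camera calls.

TASK

The belt pulley stands on its rim on the bench. Roll it along on its rim, without lifting it, dragging it or letting it fall over, up the ramp into the blue cradle, and press it firmly but gently with a steady push into the red spring buffer there; then let go and leave it standing in the cradle against the buffer. Do not disturb the tin, the tape or the wrench.

Things in the scene. Friction and masses are not known exactly. Their poses are not given: they have to be found in the camera images.
- pulley: dark steel disc, 80 mm diameter, 28 mm wide, 0.45 kg, standing on its rim. A steel stub shaft 16 mm thick sticks out 14 mm from the middle of each face: push there from behind, a finger each side of the disc. Origin at its centre; y axis = axle; x points roughly to the cradle at the start and turns as it rolls. Rolls freely, coasts if pushed fast, topples beyond about 19 degrees.
- pulley_mark (a point): outer end of the white paint line on the pulley's faces, 37 mm from its centre along its z axis; straight up at the start, turns with the pulley
- cradle: blue cradle fixed to the bench. Origin on the bench under the middle of its bed; x = rolling direction (mouth at -x), y across, z up. Two cheeks 28 mm high, 6 mm thick, stand 36 mm apart from x = -42 mm on; before that they flare to about 58 mm apart inside at the mouth, x = -103 mm. The pulley's centre, at rest in the bed, is 50 mm above the bench.
- crest (a point): top of the aluminium ramp, 14 mm above the bench, at x = -45 mm in the cradle's frame (axes as the cradle's). The ramp, 66 mm wide, rises from the bench at x = -115 mm; past the crest the bed slopes down 5 degrees toward the buffer, so the pulley rolls on by itself and stays in
- backstop: blue upright plate, 90 mm wide, 78 mm high, near face at x = +85 mm in the cradle's frame (origin and axes are the cradle's). It carries the red spring buffer on a brass sleeve. The sleeve is set anew each time: the button's face stands anywhere from x = 28 to 66 mm in the cradle's frame, not measured: feel for it. The pulley touches it with its centre 40 mm before that face.
- buffer_axis (a point): point on the plate's near face on the axis of the red buffer, 50 mm above the bench. The button is 24 mm across, yields 1 mm per 3.5 N from 1 N on, bottoms after 10 mm and returns slowly. It wants a steady push of about 13 N held half a second; over 20 N harms it: creep in and read the force
- grease_tin: grey metal tin, 66 mm in diameter and 46 mm high, origin at the centre of its underside; a bystander
- white_tape: roll of white tape lying flat, 72 mm in diameter and 19 mm high, origin at the centre of its underside; a bystander
- wrench: steel combination wrench lying flat, 159 mm long along its y axis, 26 mm wide and 6 mm thick, origin at the centre of its underside; a bystander

How it is judged:
On the way, in this order (a step that is already met when the one before it is completed fails the run):
1. the pulley has rolled about half a turn on its rim on the way to the cradle (white line at the bottom) before it passes the crest (angle between pulley's own z axis and vertical above 2.6 rad and x of pulley in the frame of cradle below -0.05 m and height (world z) of pulley below 0.06 m), for 0.02 s.
2. the pulley, in the cradle, is pressed into the buffer with more than 6.5 N for 0.3 s (contact force between pulley and backstop above 6.5 N and x of pulley in the frame of cradle above -0.02 m), for 0.3 s.
At the end, for the whole second after the job is handed in: the pulley stands upright (within 8 degrees) at rest and released in the cradle, touching the buffer, its centre from 20 mm before to 34 mm past the cradle's origin along x, and its white line, having passed the bottom, points less than 2 rad from straight up (x of pulley in the frame of cradle between -0.02 and 0.034 m and contact force between pulley and backstop above 0.03 N and height (world z) of pulley below 0.056 m and angle between pulley's own y axis and vertical between 1.42 and 1.72 rad and angle between pulley's own z axis and vertical below 2 rad and linear speed of pulley below 0.02 m/s and contact force between the fingers and pulley below 0.1 N).
It fails at once if the pulley leans over by more than 0.4 rad (angle between pulley's own y axis and vertical below 1.17 rad or angle between pulley's own y axis and vertical above 1.97 rad).
It fails at once if the pulley is lifted (centre above 70 mm, or above 50 mm before the ramp) (height (world z) of pulley above 0.07 m or (x of pulley in the frame of cradle below -0.115 m and height (world z) of pulley above 0.05 m)).
It fails at once if the buffer is pressed with more than 20 N (contact force between pulley and backstop above 20 N).
It fails at once if a bystander is moved by more than 15 mm (distance of any of grease_tin, white_tape, wrench from where it was at the start of the episode above 0.015 m).
It also fails if it takes over 72 s, if anything falls off the work surface, if the arm or the gripper's body presses on something with over 40 N, if the wrist force passes 120 N, or if a joint passes its speed limit or range.

## Working session

There is one attempt and no reset: what is moved stays moved. The work goes in short steps, each a Python script; the robot and the scene stay as the last script left them, time stands still between calls to the robot, and variables do not carry over. Pictures are saved under pics/ and viewed, at most 10 in all, crops included, and the job is handed in when it is done.

```bash
mkdir -p pics
cat > h.py <<'E'
import numpy as np, cv2
from workcell import r, command_gripper, optics
def ray(name,u,v):
    m=optics.camera_model(name);K=m["K"];x=(u-K[0][2])/K[0][0];y=(v-K[1][2])/K[1][1]
    rd=np.hypot(x,y);s=rd
    for _ in range(20): s=rd/(1+m["k1"]*s*s)
    f=s/rd if rd else 1
    R=np.array(m["R"]);t=np.array(m["t"]);return -R.T@t, R.T@np.array([x*f,y*f,1])
def atz(name,u,v,z):
    c,d=ray(name,u,v);return c+d*(z-c[2])/d[2]
def atd(name,u,v,D):
    c,d=ray(name,u,v);return c+d*D[v,u]
E
python3 - <<'E'
from h import *
for n in("scene","top"):
    p,d=optics.get_image(n);cv2.imwrite(f"pics/{n}0.png",p[:,:,::-1]);np.save(n+"d.npy",d)
    m=optics.camera_model(n);print(n,m["K"],m["k1"],ray(n,320,200))
E
```

```text
scene [[481.35632625   0.         311.34790901]
 [  0.         481.35632625 201.73168947]
 [  0.           0.           1.        ]] 0.00912007981159426 (array([0.67785908, 0.73232161, 0.92077581]), array([-0.11620928, -0.52658075, -0.84234443]))
top [[440.09701768   0.         318.520805  ]
 [  0.         440.09701768 196.7843809 ]
 [  0.           0.           1.        ]] 0.0046394942995259675 (array([0.48279145, 0.23837787, 0.96761442]), array([ 0.09323287, -0.00952602, -0.99563124]))
```

View pics/scene0.png

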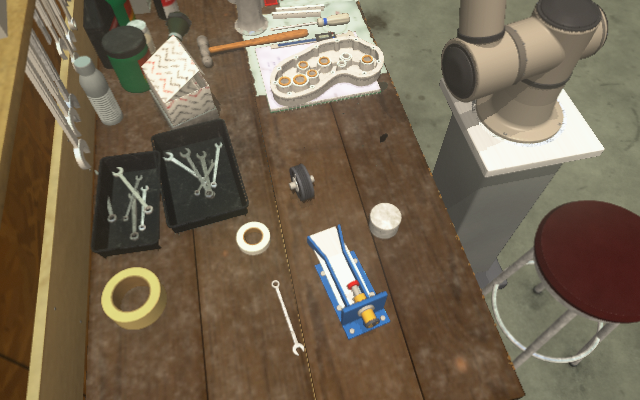

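View pics/top0.png

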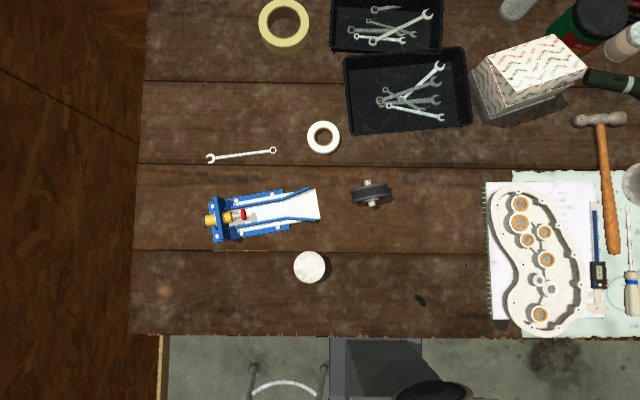

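The scene shows the pulley at about (302,183), cradle at (345,280), tin at (385,220), tape at (253,237) and wrench at (288,318). From the top they are at (370,193), (260,215), (310,267), (323,137) and (241,155). Next I'll enlarge the top and scene views.

Run:
```python
import cv2
a=cv2.imread("pics/top0.png")[160:260,195:405];cv2.imwrite("pics/topc.png",cv2.resize(a,None,fx=3.8,fy=3.8,interpolation=cv2.INTER_CUBIC))
a=cv2.imread("pics/scene0.png")[150:350,270:410];cv2.imwrite("pics/scc.png",cv2.resize(a,None,fx=3,fy=3,interpolation=cv2.INTER_CUBIC))
```

```text
(no output)
```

View pics/topc.png

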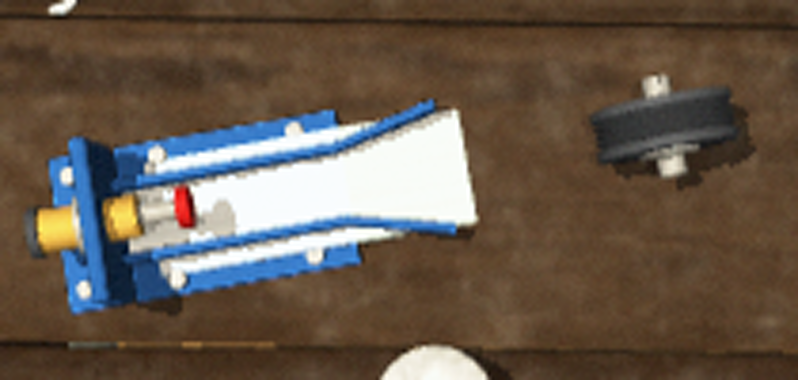

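View pics/scc.png

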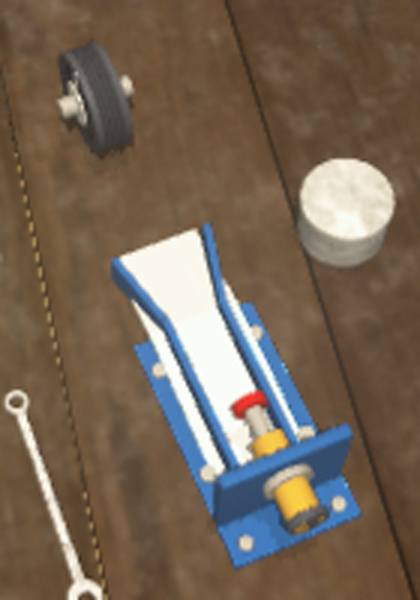

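The top crop shows the ramp foot corners at (458,110) and (476,224), and the stub ends at (655,77) and (672,174). The red button is at (185,207), and the plate's top edge runs from (75,140) to (98,300). The scene crop shows the stub ends at (66,107) and (127,86), and the button at (249,404).

```bash
cat > m.py <<'E'
from h import *
T=lambda u,v:(195+u/3.8,160+v/3.8)
S=lambda u,v:(270+u/3,150+v/3)
def tri(a,b):
    c1,d1=ray("top",*T(*a));c2,d2=ray("scene",*S(*b))
    s=np.linalg.lstsq(np.array([d1,-d2]).T,c2-c1,rcond=None)[0]
    p,q=c1+s[0]*d1,c2+s[1]*d2;return (p+q)/2,np.linalg.norm(p-q)
np.set_printoptions(precision=4,suppress=True)
for n,a,b in [("stub+",(655,77),(66,107)),("stub-",(672,174),(127,86)),("button",(185,207),(249,404)),
 ("cheekbend+",(335,150),(175,330)),("cheekbend-",(345,218),(220,293)),("cheektip+",(432,103),(118,265)),("cheektip-",(455,229),(207,227)),("plate+",(75,140),(218,497)),("plate-",(98,303),(348,432)),("ramp-",(476,224),(199,229))]:
    print(n,*tri(a,b))
ra=atz("top",*T(458,110),0);rb=atz("top",*T(476,224),0);print("ramp",ra,rb,np.linalg.norm(ra-rb))
for n,a in[("s+",(655,77)),("s-",(672,174))]:print(n,atz("top",*T(*a),.042))
print("button",atz("top",*T(185,207),.056));
for a in[(75,140),(98,303)]:print("plate",atz("top",*T(*a),.078))
print("bends",atz("top",*T(335,150),.040),atz("top",*T(345,218),.040))
for n,u,v,z in[("tin",310,267,.046),("tape",323,137,.019)]:print(n,atz("top",u,v,z))
d=np.load("topd.npy");print("depth pulley",atd("top",369,190,d))
E
python3 m.py
```

```text
stub+ [0.611  0.1301 0.0395] 0.004808599195782002
stub- [0.5597 0.1187 0.0339] 0.0008795917625670043
button [0.5365 0.3891 0.0452] 0.00014175811519139168
cheekbend+ [0.5698 0.3107 0.0108] 0.005672640319120566
cheekbend- [0.5329 0.3014 0.0326] 0.0012009450088083056
cheektip+ [0.5978 0.255  0.0154] 0.004288695051729713
cheektip- [0.5275 0.2402 0.0171] 0.00042952911937429224
plate+ [0.572  0.4485 0.0557] 0.00027400623417705273
plate- [0.4841 0.4297 0.069 ] 0.0017212243152640732
ramp- [ 0.5308  0.2284 -0.0047] 0.0021439908486711886
ramp [0.5978 0.2393 0.    ] [0.5316 0.228  0.    ] 0.06722574061053875
s+ [0.6129 0.1294 0.042 ]
s- [0.5586 0.1199 0.042 ]
button [0.536  0.3873 0.056 ]
plate [0.5697 0.4434 0.078 ]
plate [0.4833 0.4281 0.078 ]
bends [0.5697 0.3075 0.04  ] [0.5319 0.3011 0.04  ]
tin [0.4295 0.2486 0.046 ]
tape [0.7107 0.2244 0.019 ]
depth pulley [0.5882 0.13   0.0751]
```

```bash
cat >> h.py <<'E'
from scipy.spatial.transform import Rotation as Ro
D=np.array([-.177,.984,0]);D/=np.linalg.norm(D);N=np.array([-D[1],D[0],0]);O=np.array([.5443,.3469,0])
def C(x,y,z): return O+D*x+N*y+np.array([0,0,z])
def toC(p): q=np.array(p)-O;return np.array([q@D,q@N,q[2]])
Q=[Ro.from_matrix(np.array([s*D,np.cross([0,0,-1],s*D),[0,0,-1]]).T).as_quat() for s in(1,-1)]
E
python3 - <<'E'
from h import *
np.set_printoptions(precision=4,suppress=True)
d=np.load("topd.npy");seen=[]
P=np.array([[*toC(atd("top",u,v,d)),u,v] for v in range(180,245) for u in range(205,400) if d[v,u]>0])
for x in np.arange(-.10,.09,.02):
    for s in(1,-1):
        k=P[(abs(P[:,0]-x)<.01)&(s*P[:,1]>.012)&(s*P[:,1]<.045)]
        j=np.argsort(-k[:,2])[:4]; print(round(x,2),s,np.median(k[j,:3],axis=0))
k=P[(P[:,0]<-.16)&(P[:,2]>.03)];print("pulley",k[:,:3].min(0),k[:,:3].max(0),k[:,:3].mean(0))
s=r.read_state();print(s["eef_rot"],Ro.from_quat(s["eef_rot"]).as_matrix()[:,0],r.tip_extent,s["contact_force"],s["grip_width"])
for q in Q:print(r.solve_ik(C(-.28,0,.12),q),r.solve_ik(C(0.02,0,.07),q))
E
```

```text
Traceback (most recent call last):
  File "h.py", line 12, in atd
    c,d=ray(name,u,v);return c+d*D[v,u]
        ~~~^^^^^^^^^^
  File "h.py", line 4, in ray
    m=optics.camera_model(name);K=m["K"];x=(u-K[0][2])/K[0][0];y=(v-K[1][2])/K[1][1]
ValueError: time passes only in moves, steps and waits
```

```bash
sed -i 's/m=optics.camera_model(name);K/m=cm(name);K/; s/^def ray/from functools import lru_cache\ncm=lru_cache(None)(optics.camera_model)\ndef ray/' h.py
python3 - <<'E'
from h import *
np.set_printoptions(precision=4,suppress=True)
d=np.load("topd.npy")
P=np.array([[*toC(atd("top",u,v,d)),u,v] for v in range(180,245) for u in range(205,400) if d[v,u]>0])
for x in np.arange(-.10,.09,.02):
    for s in(1,-1):
        k=P[(abs(P[:,0]-x)<.01)&(s*P[:,1]>.012)&(s*P[:,1]<.045)]
        j=np.argsort(-k[:,2])[:4]; print(round(x,2),s,np.median(k[j,:3],axis=0))
k=P[(P[:,0]<-.16)&(P[:,2]>.03)];print("pulley",k[:,:3].min(0),k[:,:3].max(0),k[:,:3].mean(0))
s=r.read_state();print(s["eef_rot"],Ro.from_quat(s["eef_rot"]).as_matrix()[:,0],r.tip_extent,s["contact_force"],s["grip_width"])
for q in Q:print(r.solve_ik(C(-.28,0,.12),q),r.solve_ik(C(0.02,0,.07),q))
E
```

```text
-0.1 1 [-0.0959  0.0317  0.0294]
-0.1 -1 [-0.0962 -0.0365  0.0286]
-0.08 1 [-0.0843  0.029   0.0296]
-0.08 -1 [-0.0812 -0.0312  0.03  ]
-0.06 1 [-0.0591  0.0238  0.0293]
-0.06 -1 [-0.0631 -0.0265  0.0297]
-0.04 1 [-0.0329  0.0215  0.0294]
-0.04 -1 [-0.0343 -0.0242  0.0296]
-0.02 1 [-0.0233  0.0194  0.0295]
-0.02 -1 [-0.0181 -0.0232  0.0298]
0.0 1 [-0.0037  0.02    0.0294]
0.0 -1 [-0.0027 -0.023   0.0298]
0.02 1 [0.021  0.0201 0.0284]
0.02 -1 [ 0.0155 -0.0224  0.0295]
0.04 1 [0.0357 0.0191 0.0295]
0.04 -1 [ 0.0385 -0.0218  0.0308]
0.06 1 [0.056  0.0198 0.0298]
0.06 -1 [ 0.0641 -0.0209  0.03  ]
0.08 1 [0.0881 0.0296 0.0799]
0.08 -1 [ 0.0891 -0.0198  0.0798]
pulley [-0.2653 -0.03    0.0312] [-0.1859  0.0252  0.0829] [-0.2225 -0.0009  0.0649]
[ 0.9849  0.173  -0.     -0.0007] [0.9401 0.3408 0.0002] 0.025 [ 1.3518 -0.0152  0.3975] 0.08532491877737938
[-0.0086  0.5708  1.4589 -0.      1.1119 -0.1865] [ 0.4785  0.7174  1.3297 -0.      1.0946  0.3006]
[-0.0086  0.5708  1.4589 -0.      1.1119  2.9551] [ 0.4785  0.7174  1.3297 -0.      1.0946 -2.841 ]
```

```bash
sed -i 's/^def C(/O=O-N*.0015\ndef C(/' h.py
python3 - <<'E'
from h import *
np.set_printoptions(precision=4,suppress=True)
r.reach(C(-.285,0,.12),Q[0]); command_gripper(.038)
r.move_straight(C(-.285,0,.04),speed=.1)
h=r.move_straight(C(-.285,0,.012),speed=.015,max_force=3)
s=r.read_state();print(h,s["eef_pos"],s["contact_force"],s["grip_width"],s["time_s"])
z=s["eef_pos"][2]
r.move_straight(C(-.285,0,z+.034),speed=.08)
s=r.read_state();print(toC(s["eef_pos"]),s["contact_force"],s["time_s"])
open("z0","w").write(str(z))
p,d=optics.get_image("top");cv2.imwrite("pics/t1.png",cv2.resize(p[150:260,195:425,::-1],None,fx=3.4,fy=3.4,interpolation=cv2.INTER_CUBIC))
E
```

```text
False [0.5963 0.0667 0.0121] [ 0.5188 -0.2739  0.1242] 0.03769822793387513 6.1
[-0.285  -0.0001  0.0464] [-0.2191  0.8159  0.547 ] 6.675
```

View pics/t1.png

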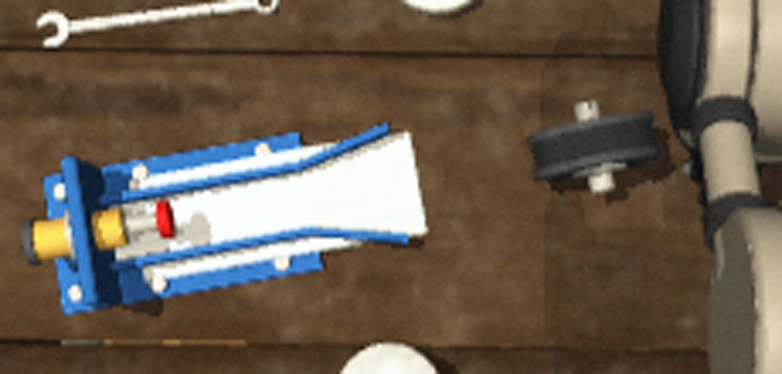

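The pulley is undisturbed at (595,147) in the crop, with the hand behind it. No bench contact yet, so I'll probe lower.

Run:
```python
from h import *
np.set_printoptions(precision=4,suppress=True)
r.move_straight(C(-.285,0,.016),speed=.08)
h=r.move_straight(C(-.285,0,-.004),speed=.012,max_force=3)
s=r.read_state();print(h,s["eef_pos"],s["contact_force"],s["time_s"])
z=s["eef_pos"][2]
r.move_straight(C(-.285,0,z+.034),speed=.08)
s=r.read_state();print(toC(s["eef_pos"]),s["contact_force"],s["time_s"],r.tip_extent)
open("z0","w").write(str(z))
pose=s["eef_pos"]
p,d=optics.get_image("wrist");cv2.imwrite("pics/w1.png",p[:,:,::-1])
p,d=optics.get_image("scene");cv2.imwrite("pics/s1.png",cv2.resize(p[100:300,240:420,::-1],None,fx=3,fy=3,interpolation=cv2.INTER_CUBIC))
```

```text
False [ 0.5963  0.0667 -0.0039] [ 0.0628 -0.2203  0.8931] 9.0667
[-0.285  -0.0001  0.0306] [-0.4625 -0.0231 -0.3379] 9.6417 0.025
```

View pics/w1.png

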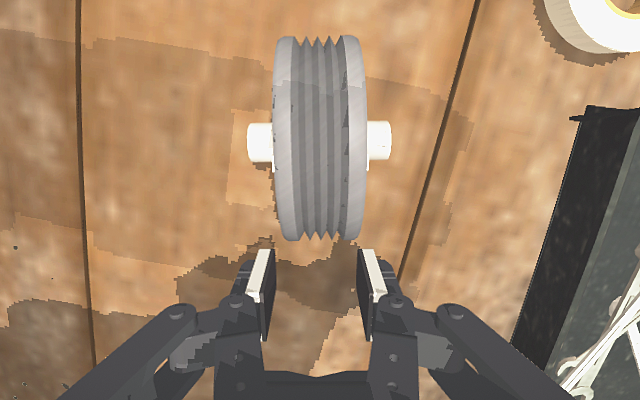

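The wrist view shows the pulley centred between the fingers: stubs at (258,142) and (380,140), pads at (262,275) and (370,275). I'll check the fingertip height by depth.

Run:
```python
from h import *
np.set_printoptions(precision=4,suppress=True)
s=r.read_state();p,d=optics.get_image("wrist");m=optics.camera_model("wrist");K=m["K"];T=np.array(m["tool_from_camera"])
print(T, Ro.from_quat(s["eef_rot"]).as_matrix())
def W(u,v):
    x=np.array([(u-K[0][2])/K[0][0],(v-K[1][2])/K[1][1],1])*d[v,u];t=T[:3,:3]@x+T[:3,3]
    return t,toC(Ro.from_quat(s["eef_rot"]).apply(t)+s["eef_pos"])
for n,u,v in[("padL",262,252),("padL2",250,292),("padLin",268,275),("padR",370,252),("padR2",380,292),("bodyfront",318,376),("stubL",256,142),("stubR",382,142),("top",320,140),("benchL",150,150),("bench",320,262)]:print(n,d[v,u],*W(u,v))
P=np.array([W(u,v)[1] for v in range(235,330,2) for u in range(240,400,2) if d[v,u]>0])
for y in np.arange(-.036,.04,.004):
    k=P[abs(P[:,1]-y)<.002]; 
    if len(k): i=k[:,2].argmin();print(round(y,3),k[:,2].min(),k[k[:,2]>.02][:,2].min() if (k[:,2]>.02).any() else None)
print(s["eef_pos"])
```

```text
[[-0.0013 -0.9459 -0.3244  0.0828]
 [ 1.     -0.0015  0.0003 -0.0008]
 [-0.0008 -0.3244  0.9459 -0.1487]
 [ 0.      0.      0.      1.    ]] [[-0.177   0.9842 -0.0008]
 [ 0.9842  0.177   0.    ]
 [ 0.0002 -0.0008 -1.    ]]
padL 0.1495576 [ 0.0107 -0.0243 -0.0154] [-0.2743  0.0246  0.0451]
padL2 0.122095525 [ 0.0104 -0.0242 -0.0445] [-0.2745  0.0246  0.0742]
padLin 0.13367836 [ 0.0098 -0.0194 -0.0324] [-0.2751  0.0198  0.0622]
padR 0.14962892 [ 0.0106  0.0228 -0.0153] [-0.2744 -0.0225  0.045 ]
padR2 0.121486045 [ 0.0107  0.0219 -0.045 ] [-0.2742 -0.0216  0.0747]
bodyfront 0.23012619 [-0.107   0.0005  0.0295] [-0.3919 -0.0001  0.0002]
stubL 0.13084067 [ 0.0594 -0.0236 -0.0184] [-0.2256  0.0239  0.0482]
stubR 0.13109732 [ 0.0593  0.0246 -0.0182] [-0.2257 -0.0242  0.0479]
top 0.09970858 [ 0.0655  0.0005 -0.0493] [-0.2195 -0.0001  0.079 ]
benchL 0.1799392 [ 0.0467 -0.0877  0.0291] [-0.2382  0.0881  0.0007]
bench 0.20160088 [-0.02    0.0017  0.0291] [-0.305  -0.0013  0.0006]
-0.036 -0.0008511889000451071 None
-0.032 -0.0006437745339743887 0.046318186043786125
-0.028 -0.0009639026595322786 0.044407786254101037
-0.024 -0.000866054376181237 0.04066173522782545
-0.02 -0.0013813682054231516 0.04146753651242456
-0.016 -0.0012058342095073206 0.03711806441635731
-0.012 -0.0012976387423915478 0.06266824499805503
-0.008 -0.0015001236946486293 0.05302460721432814
-0.004 -0.0010818262118957762 0.061460354717094046
-0.0 -0.0012960589704023341 0.05947464909935748
0.004 -0.0009513253435927266 0.060024722175852335
0.008 -0.0007632401325138212 0.0602802853397401
0.012 -0.0008605381597294945 0.06159237647485656
0.016 -0.0009663457586128188 0.10025308538228578
0.02 -0.0010283933465068465 0.03739981318025587
0.024 -0.0010670394082799989 0.04032496586031081
0.028 -0.0006910230856198192 0.040680676676727014
0.032 -0.000580595902942245 0.04459046877861464
0.036 -0.00040434571932957547 None
[0.5959 0.0666 0.0297]
```

Run:
```python
from h import *
np.set_printoptions(precision=4,suppress=True)
s=r.read_state();p,d=optics.get_image("wrist");m=optics.camera_model("wrist");K=m["K"];T=np.array(m["tool_from_camera"])
for u,v in[(240,320),(240,350),(240,385),(300,385),(330,392),(175,315),(120,350),(400,350),(440,310)]:
    x=np.array([(u-K[0][2])/K[0][0],(v-K[1][2])/K[1][1],1])*d[v,u];print(u,v,T[:3,:3]@x+T[:3,3])
r.move_straight(C(-.285,0,-.002),speed=.08)
h=r.move_straight(C(-.285,0,-.02),speed=.012,max_force=3)
s=r.read_state();print(h,s["eef_pos"],s["contact_force"],s["time_s"])
z=s["eef_pos"][2]
r.move_straight(C(-.285,0,z+.034),speed=.08)
s=r.read_state();print(toC(s["eef_pos"]),s["contact_force"],s["time_s"])
open("z0","w").write(str(z))
```

```text
240 320 [ 0.0113 -0.0244 -0.0604]
240 350 [ 0.0176 -0.02   -0.0796]
240 385 [ 0.0171 -0.018  -0.0894]
300 385 [ 0.0113 -0.0047 -0.0843]
330 392 [ 0.0104  0.0026 -0.0855]
175 315 [ 0.0136 -0.0441 -0.061 ]
120 350 [ 0.0122 -0.0544 -0.0737]
400 350 [ 0.0176  0.0204 -0.0795]
440 310 [ 0.0119  0.0391 -0.0565]
True [ 0.5963  0.0667 -0.0067] [-0.8501 -0.4455  5.1034] 11.05
[-0.285   0.      0.0276] [-0.5043 -0.5068 -0.4388] 11.6333
```

Run:
```python
from h import *
np.set_printoptions(precision=4,suppress=True)
z0=float(open("z0").read())
def go(x,t,v,f=None):
    h=r.move_straight(C(x,0,t+z0),speed=v,max_force=f);s=r.read_state();print(h,toC(s["eef_pos"]),s["contact_force"],s["time_s"])
go(-.252,.034,.05)
go(-.135,.034,.025,15)
go(-.092,.039,.025,15)
p,d=optics.get_image("top");cv2.imwrite("pics/t2.png",cv2.resize(p[150:260,195:425,::-1],None,fx=3.4,fy=3.4,interpolation=cv2.INTER_CUBIC))
p,d=optics.get_image("wrist");cv2.imwrite("pics/w2.png",p[:,:,::-1])
```

```text
False [-0.252  -0.      0.0274] [-0.8748 -0.5116  0.1792] 12.4417
False [-0.135  -0.      0.0273] [ 0.2817 -0.8403  1.1101] 17.275
False [-0.0921 -0.      0.0323] [ 0.3619 -1.3979 -0.1979] 19.1583
```

View pics/w2.png

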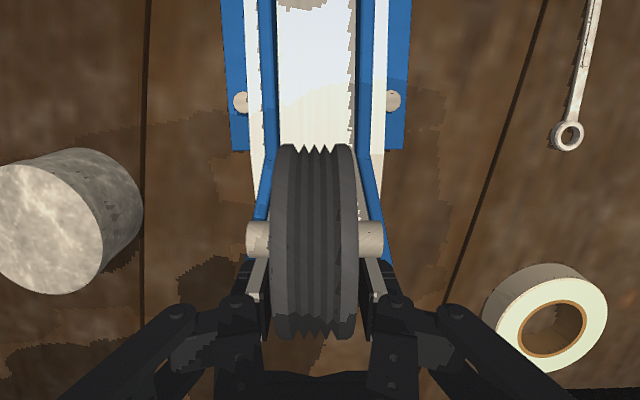

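The pulley is upright on the ramp, centred on the channel, with the fingers behind both stubs at (258,238) and (370,238). Next it goes over the crest, slowly.

Run:
```python
from h import *
np.set_printoptions(precision=4,suppress=True)
z0=float(open("z0").read())
def go(x,t,v,f=None):
    h=r.move_straight(C(x,0,t+z0),speed=v,max_force=f);s=r.read_state();print(h,toC(s["eef_pos"]),s["contact_force"],s["time_s"])
go(-.052,.042,.02,15)
r.hold(1.5)
s=r.read_state();p,d=optics.get_image("wrist");cv2.imwrite("pics/w3.png",p[:,:,::-1])
m=optics.camera_model("wrist");K=m["K"];T=np.array(m["tool_from_camera"]);R=Ro.from_quat(s["eef_rot"])
v,u=np.nonzero(d>0);X=np.stack([(u-K[0][2])/K[0][0],(v-K[1][2])/K[1][1],np.ones(len(u))],1)*d[v,u][:,None]
X=R.apply(X@T[:3,:3].T+T[:3,3])+s["eef_pos"]-O;q=np.stack([X@D,X@N,X[:,2]],1)
k=q[(abs(q[:,1])<.012)&(q[:,2]>.05)&(q[:,2]<.1)&(q[:,0]>-.05)]
print("disc x",np.percentile(k[:,0],[1,99]),"zmax",np.percentile(k[:,2],99)); t=k[k[:,2]>k[:,2].max()-.002];print(t.mean(0))
```

```text
False [-0.0521 -0.      0.0353] [ 0.1917  0.3535 -0.0835] 21.4167
disc x [-0.0302  0.0534] zmax 0.09110304490077523
[-0.0008 -0.0021  0.0907]
```

View pics/w3.png

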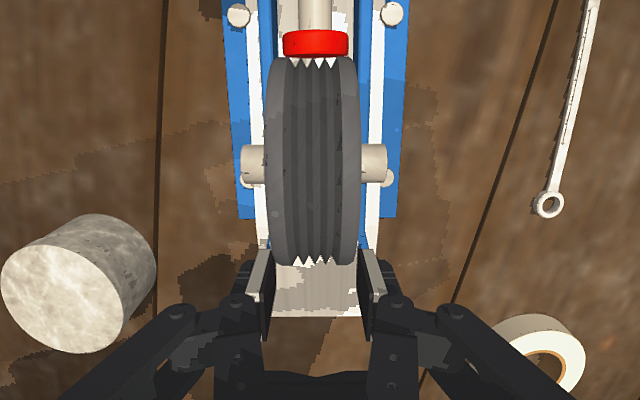

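The pulley stands in the bed, upright, touching the red button at (315,45), with its centre at about x = 0. Next I'll creep in to press it.

Run:
```python
from h import *
np.set_printoptions(precision=4,suppress=True)
z0=float(open("z0").read())
def F():
    v=[]
    for _ in range(5): r.hold(.02); v.append(-np.dot(r.read_state()["contact_force"],D))
    return np.mean(v)
r.move_straight(C(-.030,0,.042+z0),speed=.03,max_force=6)
b=F();print("base",b,r.read_state()["time_s"])
h=r.move_straight(C(-.002,0,.042+z0),speed=.003,max_force=9)
x=toC(r.read_state()["eef_pos"])[0];f=F()-b;print(h,x,f,r.read_state()["time_s"])
for i in range(8):
    if not h or f>11: break
    x+=min(.0006,(12.5-f)/3500*.6); r.move_straight(C(x,0,.042+z0),speed=.003); f=F()-b; print(x,f)
for i in range(5): r.hold(.15);print(F()-b)
print(r.read_state()["time_s"],toC(r.read_state()["eef_pos"]))
```

```text
base -0.3932491872509766 23.9333
True -0.018311327791782742 2.780367992159813 28.775
-0.017711327791782742 5.367543127875904
-0.017111327791782743 7.308587250853067
-0.016511327791782743 8.210191347457028
-0.015911327791782743 9.003561133200195
-0.015311938271759919 10.080576898094925
-0.01489718002571905 10.938668543998235
-0.014629523204690176 11.347911774436733
11.402300833021974
11.692493905238436
11.383257719366497
11.404156539412945
11.674479173926809
33.05 [-0.0168  0.0004  0.0347]
```

Run:
```python
from h import *
np.set_printoptions(precision=4,suppress=True)
z0=float(open("z0").read())
r.move_straight(C(-.0140,0,.042+z0),speed=.002);r.hold(.6)
s=r.read_state();print(-np.dot(s["contact_force"],D)+.39)
r.move_straight(C(-.022,0,.042+z0),speed=.005)
r.move_straight(C(-.075,0,.042+z0),speed=.05)
r.hold(1);s=r.read_state();print(s["contact_force"],s["time_s"])
p,d=optics.get_image("wrist");cv2.imwrite("pics/w4.png",p[:,:,::-1])
m=optics.camera_model("wrist");K=m["K"];T=np.array(m["tool_from_camera"]);R=Ro.from_quat(s["eef_rot"])
v,u=np.nonzero(d>0);X=np.stack([(u-K[0][2])/K[0][0],(v-K[1][2])/K[1][1],np.ones(len(u))],1)*d[v,u][:,None]
X=R.apply(X@T[:3,:3].T+T[:3,3])+s["eef_pos"]-O;q=np.stack([X@D,X@N,X[:,2]],1)
k=q[(abs(q[:,1])<.012)&(q[:,2]>.05)&(q[:,2]<.1)&(q[:,0]>-.05)]
t=k[k[:,2]>k[:,2].max()-.002];print(t.mean(0))
```

```text
12.771733538740158
[ 0.263  -0.7121 -0.8526] 37.9667
[-0.001  -0.0017  0.091 ]
```

View pics/w4.png

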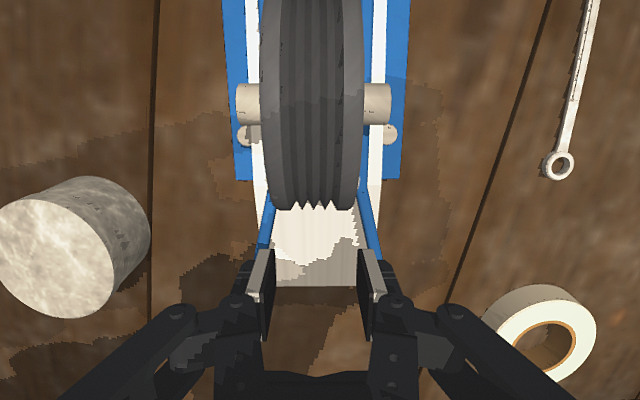

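The pulley stands upright in the cradle with stubs at (250,103) and (376,103), and the fingers are clear of it. I'll lift away, let it settle and hand in.

Run:
```python
from h import *
r.move_straight(C(-.085,0,.15),speed=.1);r.hold(1.5);print(r.read_state()["time_s"]);print(r.finish_job())
```

```text
40.8167
the job is handed in; nothing more can be done
None
```

The pulley was rolled up the ramp into the cradle and pressed into the buffer at about 11.5–13 N by the wrist force. It was then released, standing upright at about x = 0, and handed in at about 41 s; the judge returned no verdict.

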